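# Clear gnawed chew sticks through the pedal hatch

### The job

Take the scraper block from its cork mat and wipe the three gnawed chew sticks along the white board onto the closed green flap, without touching the sticks with the fingers, then stand the scraper back on its mat. Then press the spring pedal down to its stop with the gripper itself and hold it there so that the flap drops and all three sticks fall into the bin, and let the pedal come back up. Leave the pellet scoop and the nail clipper where they are.

Things in the scene. Friction and masses are not known exactly. Their poses are not given: they have to be found in the camera images.
- station: Fixed clearing station, 172 mm wide (x), 384 mm long (y) without pedal. Origin: on the shelf under the middle of the flap's hinge line; z up; +y is the wiping direction: board, flap, end wall, pedal. The white board's level top is at z = 140 mm, y = -250 to 0 mm, with an open end at -250. Wooden rails rise 22 mm above board and flap, inner faces at x = +-80 mm
- flap_mid (a point): Middle of the green flap's top, flush with the board when closed (station z = 140 mm, y = 62 mm); the flap spans station y = 2 to 122 mm. Moves with the flap. Behind it the end wall, y = 126 to 134 mm, rises to z = 172 mm. Below it is the bin: x +-80 mm, y 0 to 126 mm, floor at z = 5 mm, clear side walls
- flap (a joint): Angle of the green flap, 154 x 120 mm, hinged at its edge towards the board: 0 is closed and level, 1.2 rad hangs open into the bin. It is linked to the pedal (2.4 times its angle) and closes with it
- pedal (a joint): Angle of the steel spring pedal, a plate 70 x 115 mm that sticks out in the station's +y from the end wall. Hinge axis along the station's x at y = 142, z = 85 mm. At 0 (up) the plate rises outwards by 0.25 rad, at 0.5 rad (stop) it falls outwards by 0.25 rad. Takes about 6 N at the pad to start and 16 N at the stop; springs back when released
- pedal_pad (a point): Point on the pedal's top surface, 95 mm out from its hinge, in the middle of its black rubber pad: press here. Moves with the pedal, about 47 mm downwards in all
- scraper: Scraper block, 200 g: base 140 (its x) x 36 (its y) x 30 mm high, black rubber below and blue above, and on top of it a pale wooden grip ridge 100 (x) x 24 (y) mm, from 30 to 72 mm above the underside. Origin: centre of the underside, z up. Grasp the ridge from above, fingers closing along its y
- mat: Fixed cork mat 170 (its x) x 80 (its y) x 4 mm on the shelf, where the scraper stands. Origin: centre of the underside; its top is 4 mm higher
- chew0: Dark brown chew stick, 64 (its x) x 20 x 14 mm high, 30 g, loose on the white board. Origin: centre of the side it lies on at the start
- chew1: Dark brown chew stick, 64 (its x) x 20 x 14 mm high, 30 g, loose on the white board. Origin: centre of the side it lies on at the start
- chew2: Dark brown chew stick, 64 (its x) x 20 x 14 mm high, 30 g, loose on the white board. Origin: centre of the side it lies on at the start
- scoop: Aluminium pellet scoop, 183 mm long, 34 mm high (leave alone). Origin: under the middle of its pan
- clipper: Blue plastic nail clipper, 118 mm long, 10 mm high (leave alone). Origin: its middle, underside

How it is judged:
By the outcome, as a careful person would: the job done as asked, in the order asked, and still so for the second after the job is handed in, with the robot touching nothing.
It also fails if it takes over 72 s, if anything falls off the work surface, if the arm or the gripper's body presses on something with over 40 N, if the wrist force passes 120 N, or if a joint passes its speed limit or range.

### The arm

A 6-joint arm with a two-finger parallel gripper is mounted at the origin on the work surface. World frame = base frame: x ahead of the robot, y to its left, z up, the work surface at z = 0. Lengths are in mm, angles in rad, forces in N, time in s.
With the tool pointing down it reaches from about 300 to 950 mm from the base axis. Payload 3.1 kg.
Tool frame: the origin (TCP) lies at the very end of the fingers, on their centre line; the grasp point (between the pads) lies 19 mm behind it; z points along the fingers, y is the line along which they close (so a half turn about z gives the same grasp; the last joint's range is limited). The gripper opens to 85 mm and grips with 20 to 120 N. Pads are 22 mm wide; open, the fingers measure 114 mm over their backs; the gripper's body (76 mm by 85 mm) begins 54 mm behind the grasp point. The pads swing forward as they close: fully open they stand 13 mm farther back than shut.
Start: joints at [-1.371, 0.308, 1.634, -0, 1.2, -0.07], TCP at [166.559, -602.404, 231.272] pointing down, gripper open.
Joint ranges: [-3.06, 3.06], [-0.79, 1.96], [0.05, 2.63], [-1.19, 4.34], [0.05, 2.64], [-2.94, 2.94]. Speed limits (rad/s): [2.79, 2.79, 3.14, 3.14, 3.14, 3.14].

### API

Orientations are given as a unit quaternion [x, y, z, w].
In Python, from bench import arm gives the robot as it stands.
- The arm moves only by the tool servo_tool, never from a script. Its argument "deltas" is a list of rows, each an object with "delta_pos": the shift along the tool's x, y, z in cm, a list of three; "spin": the turn about the tool's z in degrees. In form: [{"delta_pos": [x, y, z], "spin": spin}, ...]. A call has 1 to 10 rows; each row shifts and turns the commanded pose from where the row before left it, along the tool's axes as they then stand; what a row does not reach is not made up. A row lasts 1/12 s, in which the tool goes at most 41.7 mm and 7.16 degrees, less where a joint would pass 70% of its speed; a pose out of reach is approached as far as the arm can. A call is refused whole if a number of a shift passes 4.17 or a number of a turn 7.16, either way. A call with a gripper value outside its range is refused whole. "fingers" is the closure in counts, from 0 (fully open) to 255 (shut), set as the call begins (left out, the last holds). The fingers move at their own pace and stop on an object; "newtons" is the grip in N (left out, the last holds). Time passes only in rows, so rows that do not move let the fingers close. It gives the time, the measured TCP pose, the force, the opening and the grip force at its end, in the units of the state.
- arm.get_state(): the state, without advancing time (a new reading comes with each control period).
- arm.get_image(name): name is "scene" or "top" or "wrist"; returns the picture (384x512x3 uint8, red, green, blue); there is no depth.
- arm.calibration(name): a dict with "fx", "fy", "cx", "cy" (pixels), "extrinsics" (4x4, takes a point from world to camera coordinates); the wrist camera has in their place "T_tool_cam" (4x4, takes a point from camera to tool coordinates, whose origin is the TCP and whose axes are the flange's). Camera axes: x right, y down, z forward; pixel columns grow to the right and rows downward; lengths in mm; the calibration is good to about 2 mm. A picture is of the moment at which its call begins: read the wrist's pose just before it. calibration takes no time and is no camera call.
- arm.close_job(): hands the job in; it is judged then, once.
The state is a dict: "time_s": time; "joint_pos": joint angles; "joint_vel": joint speeds; "effort": joint torques, N m; "tcp_pos": TCP position; "orientation": TCP orientation; "wrist_force": force on the tool from outside, world axes, zero at the start; "wrist_torque": the same for the moment, N m; "opening": finger opening in mm; "gripper_force": force on a finger pad.
Only numpy, scipy, OpenCV 4.12 (cv2) and the standard library are available. Lean on these libraries where they do the work, as an engineer would, in place of code of your own. Each camera call takes 0.05 s, during which the arm holds its last target. There are 200 camera calls.

## Working session

There is one attempt and no reset: what is moved stays moved. The work goes in short steps, Python scripts to look and compute and a tool call to move; the robot and the scene stay as the last step left them, time stands still between calls to the robot, and variables do not carry over. Pictures are saved under pics/ and viewed, at most 12 in all, crops included, and the job is handed in when it is done.

Besides the shell and the picture viewer there is one more tool, called after "Emit:" as a command line: name --argument value ..., lists and objects as JSON in quotes. servo_tool: Moves the arm, as the interface text tells. Its arguments: {"type":"object","properties":{"deltas":{"type":"array","items":{"type":"object","properties":{"delta_pos":{"type":"array","items":{"type":"number"}},"spin":{"type":"number"}}}},"fingers":{"type":"number"},"newtons":{"type":"number"}},"required":["deltas"]}

```bash
mkdir -p pics; ls; python3 - <<'E'
from bench import arm
import cv2,numpy as np
s=arm.get_state();print({k:np.round(v,3) for k,v in s.items()})
for n in["scene","top"]:
    im=arm.get_image(n);cv2.imwrite(f"pics/{n}0.png",im[:,:,::-1])
    c=arm.calibration(n);print(n,c['fx'],c['cx'],c['cy'],np.round(c['extrinsics'],3).tolist())
print(arm.calibration("wrist"))
E
```

```text
pics
{'time_s': np.float64(0.0), 'joint_pos': array([-1.371,  0.309,  1.635,  0.   ,  1.2  , -0.07 ]), 'joint_vel': array([0.001, 0.   , 0.   , 0.   , 0.   , 0.001]), 'effort': array([-2.0000e-03, -4.1526e+01, -2.7666e+01, -0.0000e+00,  1.0000e-02,
       -0.0000e+00]), 'tcp_pos': array([ 166.39 , -601.58 ,  230.054]), 'orientation': array([ 0.991,  0.134, -0.   , -0.001]), 'wrist_force': array([-0.839,  0.011,  0.393]), 'wrist_torque': array([-0.014, -0.011,  0.057]), 'gripper_force': np.float64(0.0), 'opening': np.float64(85.462)}
scene 454.4000976705876 260.4958807888509 189.0367888406655 [[0.847, 0.532, 0.007, -444.375], [0.338, -0.528, -0.779, -101.536], [-0.41, 0.662, -0.627, 1423.806], [0.0, 0.0, 0.0, 1.0]]
top 400.63648911617565 256.03243526798474 195.01628754750263 [[0.022, -1.0, -0.004, -46.321], [-0.993, -0.022, -0.12, 539.103], [0.12, 0.006, -0.993, 991.556], [0.0, 0.0, 0.0, 1.0]]
{'fx': 292.0443396599289, 'fy': 292.0443396599289, 'cx': 255.63691761355423, 'cy': 191.45804241012038, 'T_tool_cam': array([[-8.79851435e-04, -9.48072946e-01, -3.18051750e-01,
         8.06935276e+01],
       [ 9.99999486e-01, -9.94700610e-04,  1.98702742e-04,
         1.43732197e-01],
       [-5.04750963e-04, -3.18051412e-01,  9.48073333e-01,
        -1.42973394e+02],
       [ 0.00000000e+00,  0.00000000e+00,  0.00000000e+00,
         1.00000000e+00]])}
```

View pics/top0.png

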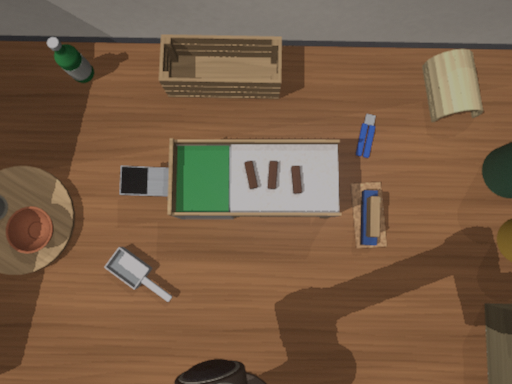

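View pics/scene0.png

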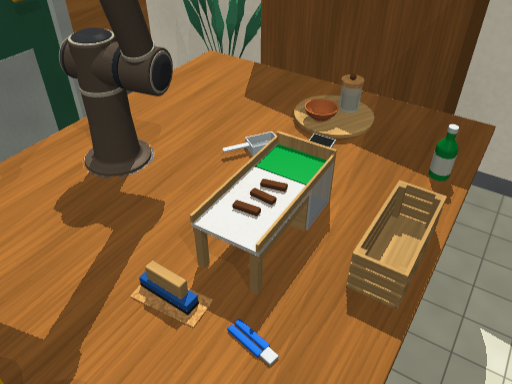

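The top view shows the station with its wiping direction running left (world +y): white board at about (285,178), green flap at (202,178), and pedal pad at (134,181). The scraper is on its mat at (370,216), and the sticks are at (251,175), (273,175) and (297,180). The scene view shows the same layout.

```bash
cat > h.py <<'E'
from bench import arm
import cv2,numpy as np
from scipy.spatial.transform import Rotation as R
def cam(n):
    c=arm.calibration(n)
    if n!="wrist": T=np.linalg.inv(np.array(c['extrinsics']))
    else:
        s=arm.get_state();W=np.eye(4);W[:3,:3]=R.from_quat(s['orientation']).as_matrix();W[:3,3]=s['tcp_pos'];T=W@c['T_tool_cam']
    return c,T
def ray(ct,px,z):
    c,T=ct;px=np.atleast_2d(px).astype(float)
    d=np.c_[(px[:,0]-c['cx'])/c['fx'],(px[:,1]-c['cy'])/c['fy'],np.ones(len(px))]@T[:3,:3].T
    return T[:3,3]+d*((z-T[2,3])/d[:,2])[:,None]
def mask(im,lo,hi,box=None):
    m=cv2.inRange(cv2.cvtColor(im,cv2.COLOR_RGB2HSV),np.array(lo),np.array(hi))
    if box:
        k=np.zeros_like(m);x0,y0,x1,y1=box;k[y0:y1,x0:x1]=255;m&=k
    return m
def rect(m,ct,z,amin=40):
    "min-area rects of blobs, on plane z: centre, size, angle of long axis (deg)"
    o=[]
    for c in cv2.findContours(m,cv2.RETR_EXTERNAL,cv2.CHAIN_APPROX_NONE)[0]:
        if cv2.contourArea(c)<amin: continue
        p=ray(ct,c[:,0],z)[:,:2].astype(np.float32)
        r=cv2.minAreaRect(p);b=cv2.boxPoints(r);e=b[1]-b[0];f=b[2]-b[1]
        l=e if np.hypot(*e)>np.hypot(*f) else f
        o.append((np.round(r[0],1),np.round(r[1],1),round(float(np.degrees(np.arctan2(l[1],l[0])))%180,1)))
    return o
E
python3 - <<'E'
from h import *
im=cv2.imread("pics/top0.png")[:,:,::-1].copy();ct=cam("top")
print("green",rect(mask(im,[50,120,40],[80,255,255],(165,135,240,215)),ct,140))
print("white",rect(mask(im,[0,0,150],[180,50,255],(222,135,345,220)),ct,140))
print("chew",rect(mask(im,[0,60,0],[20,255,120],(235,153,310,205)),ct,152,20))
print("blue",rect(mask(im,[105,120,50],[130,255,255],(350,180,390,250)),ct,34))
print("ridge",rect(mask(im,[10,50,140],[25,150,255],(362,190,385,242)),ct,76))
print("pad",rect(mask(im,[0,0,0],[180,255,50],(115,160,155,200)),ct,108))
for p in[(370,200),(375,190),(375,216),(357,216),(358,190),(383,243),(375,245)]:print(p,im[p[1],p[0]],cv2.cvtColor(im[p[1]:p[1]+1,p[0]:p[0]+1],cv2.COLOR_RGB2HSV)[0,0])
c=cv2.resize(im[170:260,335:400],None,fx=6,fy=6);d=cv2.resize(im[130:220,115:345],None,fx=3,fy=3)
o=np.zeros((540,390+0,3),np.uint8);cv2.imwrite("pics/c.png",np.ascontiguousarray(c[:,:,::-1]))
E
```

```text
green [(array([564.4,  89.2]), array([149. , 117.1]), 1.2)]
white [(array([567.4, -98.2]), array([155.7, 248.9]), 91.2)]
chew [(array([ 564.2, -125.1]), array([60.8, 18.3]), 5.7), (array([573.4, -70.7]), array([17.6, 62.5]), 176.2), (array([572.6, -21.9]), array([61.7, 17.6]), 13.2)]
blue [(array([ 489.8, -322. ]), array([ 32.3, 135.2]), 178.1)]
ridge [(array([ 483.1, -330.5]), array([ 31.4, 106.7]), 179.3)]
pad [(array([561.8, 256.5]), array([60.2, 58.6]), 1.3)]
(370, 200) [120  98  73] [ 16 100 120]
(375, 190) [ 99  89 107] [137  43 107]
(375, 216) [163 136 103] [ 17  94 163]
(357, 216) [158 125  93] [ 15 105 158]
(358, 190) [125  96  72] [ 14 108 125]
(383, 243) [158 123  90] [ 15 110 158]
(375, 245) [137 114 120] [172  43 137]
```

View pics/c.png

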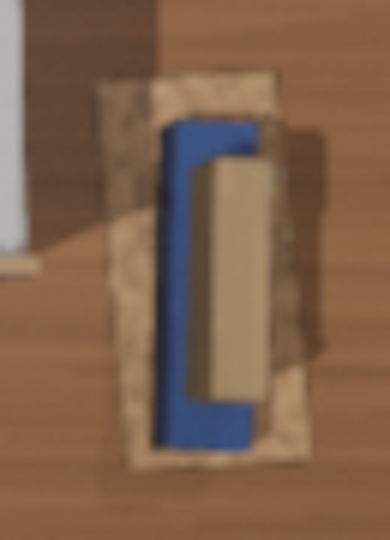

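The crop shows the scraper on the mat. The ridge top is centred near (240,280) in the crop, which is full-image (375,216.7), and the mat corners are at about (100,85), (280,70), (310,455) and (130,465). Next I move above it for a close look.

Emit:
servo_tool --deltas '[{"delta_pos":[0,0,0],"spin":5.2},{"delta_pos":[0,0,0],"spin":5.2},{"delta_pos":[0,0,0],"spin":5.2},{"delta_pos":[3.2,-2.7,0],"spin":0},{"delta_pos":[3.2,-2.7,0],"spin":0},{"delta_pos":[3.2,-2.7,0],"spin":0},{"delta_pos":[3.2,-2.7,0],"spin":0},{"delta_pos":[3.2,-2.7,0],"spin":0},{"delta_pos":[3.2,-2.7,0],"spin":0},{"delta_pos":[3.2,-2.7,0],"spin":0}]' --fingers 0 --newtons 60

```text
time_s: 0.93
tcp_pos: [390.9, -413.1, 230.8]
orientation: [1.0, -0.001, -0.0, -0.0]
wrist_force: [0.8, -0.2, -0.5]
opening: 85.5
gripper_force: 0.0
```

Emit:
servo_tool --deltas '[{"delta_pos":[3.2,-2.7,0],"spin":0},{"delta_pos":[3.2,-2.7,0],"spin":0},{"delta_pos":[3,-2.7,0],"spin":0},{"delta_pos":[0,0,0],"spin":0},{"delta_pos":[0,0,0],"spin":0},{"delta_pos":[0,0,0],"spin":0}]'

```text
time_s: 1.43
tcp_pos: [483.4, -334.1, 230.7]
orientation: [1.0, -0.001, -0.001, -0.0]
wrist_force: [-0.4, -0.6, 0.3]
opening: 85.2
gripper_force: 0.0
```

```bash
python3 - <<'E'
from h import *
s=arm.get_state();print(s['time_s'],np.round(s['tcp_pos'],1),np.degrees(R.from_quat(s['orientation']).as_euler('xyz')))
ct=cam("wrist");im=arm.get_image("wrist");cv2.imwrite("pics/w1.png",im[:,:,::-1])
print("blue",rect(mask(im,[105,120,40],[130,255,255]),ct,34))
t=cam("top");print("ridge top",ray(t,[[375,216.7]],76),"mat",ray(t,[[335+100/6,170+85/6],[335+280/6,170+70/6],[335+310/6,170+455/6],[335+130/6,170+465/6]],4))
E
```

```text
1.4333 [ 483.4 -334.1  230.7] [-1.79990432e+02  8.51844621e-02 -7.69265838e-02]
blue [(array([ 490.1, -326.4]), array([ 34.8, 138.2]), 178.5), (array([ 648.2, -325.8]), array([15.2,  9.7]), 89.9), (array([ 650. , -307.2]), array([14.2,  6.1]), 89.9)]
ridge top [[ 488.05622232 -324.5720176    76.        ]] mat [[ 577.74389111 -285.32735685    4.        ]
 [ 586.12953634 -364.32585882    4.        ]
 [ 418.58828534 -374.67559782    4.        ]
 [ 412.57618876 -297.19887968    4.        ]]
```

View pics/w1.png

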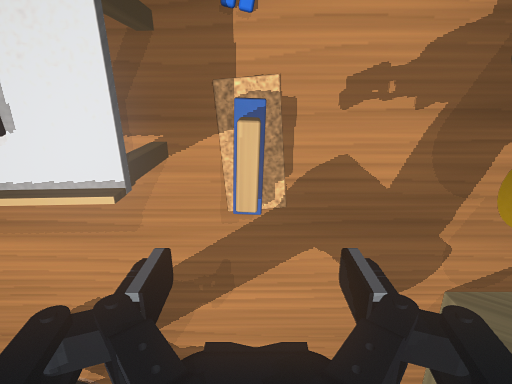

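The close view shows the ridge top centred at (247,167), which gives about (490,-326) and agrees with the blue base. I'll align and go down.

Emit:
servo_tool --deltas '[{"delta_pos":[0.7,-0.8,0],"spin":1.6},{"delta_pos":[0,0,3],"spin":0},{"delta_pos":[0,0,3],"spin":0},{"delta_pos":[0,0,3],"spin":0},{"delta_pos":[0,0,3],"spin":0},{"delta_pos":[0,0,3],"spin":0},{"delta_pos":[0,0,2],"spin":0},{"delta_pos":[0,0,1.4],"spin":0},{"delta_pos":[0,0,0.5],"spin":0},{"delta_pos":[0,0,0],"spin":0}]'

```text
time_s: 2.32
tcp_pos: [488.5, -326.8, 40.6]
orientation: [1.0, -0.016, -0.002, -0.001]
wrist_force: [-0.2, 0.7, 0.1]
opening: 85.4
gripper_force: 0.0
```

Emit:
servo_tool --deltas '[{"delta_pos":[0,0,0],"spin":0},{"delta_pos":[0,0,0],"spin":0},{"delta_pos":[0,0,0],"spin":0},{"delta_pos":[0,0,0],"spin":0},{"delta_pos":[0,0,0],"spin":0},{"delta_pos":[0,0,0],"spin":0},{"delta_pos":[0,0,0],"spin":0},{"delta_pos":[0,0,0],"spin":0},{"delta_pos":[0,0,0],"spin":0},{"delta_pos":[0,0,0],"spin":0}]' --fingers 255 --newtons 60

```text
time_s: 3.15
tcp_pos: [491.4, -326.6, 43.2]
orientation: [1.0, -0.015, 0.0, 0.0]
wrist_force: [-0.5, 1.5, 5.6]
opening: 23.1
gripper_force: 62.8
```

Emit:
servo_tool --deltas '[{"delta_pos":[0,0,-1],"spin":0},{"delta_pos":[0,0,-2],"spin":0},{"delta_pos":[0,0,-3],"spin":0},{"delta_pos":[0,0,-3],"spin":0},{"delta_pos":[0,0,-3],"spin":0},{"delta_pos":[0,0,-3],"spin":0},{"delta_pos":[0,0,-3],"spin":0},{"delta_pos":[0,0,-2],"spin":0},{"delta_pos":[0,0,0],"spin":0},{"delta_pos":[0,0,0],"spin":0}]'

```text
time_s: 3.98
tcp_pos: [491.2, -326.6, 243.2]
orientation: [1.0, -0.015, 0.001, 0.001]
wrist_force: [-0.8, 0.2, -2.0]
opening: 23.3
gripper_force: 62.0
```

```bash
python3 - <<'E'
from h import *
s=arm.get_state();print(s['time_s'],np.round(s['tcp_pos'],1),np.degrees(R.from_quat(s['orientation']).as_euler('xyz')),s['wrist_force'],s['wrist_torque'],s['opening'])
im=arm.get_image("scene");cv2.imwrite("pics/s2.png",im[:,:,::-1])
E
```

```text
3.9833 [ 491.2 -326.6  243.2] [ 1.79917358e+02 -1.08186579e-01 -1.73663452e+00] [-0.81784328  0.23777689 -2.0125855 ] [-0.02096841 -0.03276546 -0.02174881] 23.349662026747097
```

View pics/s2.png

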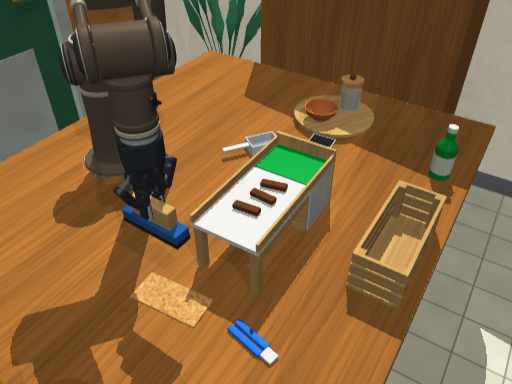

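The scraper is held level, and the mat is empty at about (173,298). Next I carry it over the open end of the board, turned to the station's yaw.

Emit:
servo_tool --deltas '[{"delta_pos":[0,0,0],"spin":-2.9},{"delta_pos":[1.6,-3,0],"spin":0},{"delta_pos":[1.6,-3,0],"spin":0},{"delta_pos":[1.6,-3,0],"spin":0},{"delta_pos":[1.6,-3,0],"spin":0},{"delta_pos":[1.7,-2.9,0],"spin":0},{"delta_pos":[0,0,0],"spin":0},{"delta_pos":[0,0,0],"spin":0},{"delta_pos":[0,0,0],"spin":0}]'

```text
time_s: 4.78
tcp_pos: [567.3, -175.3, 239.6]
orientation: [1.0, 0.011, -0.002, -0.001]
wrist_force: [-0.7, -0.3, -1.2]
opening: 23.1
gripper_force: 61.9
```

```bash
python3 - <<'E'
from h import *
s=arm.get_state();p=s['tcp_pos'];y=np.radians(1.2);d=p[:2]-[565,27]
print(s['time_s'],np.round(p,1),np.degrees(R.from_quat(s['orientation']).as_euler('xyz')),"station",d@[np.cos(y),np.sin(y)],d@[-np.sin(y),np.cos(y)])
ct=cam("wrist");im=arm.get_image("wrist");cv2.imwrite("pics/w3.png",im[:,:,::-1])
im=arm.get_image("top");cv2.imwrite("pics/t3.png",im[:,:,::-1])
E
```

```text
4.7833 [ 567.3 -175.3  239.6] [-179.93450382    0.27603594    1.20723014] station -1.960703641633362 -202.33920984935813
```

View pics/w3.png

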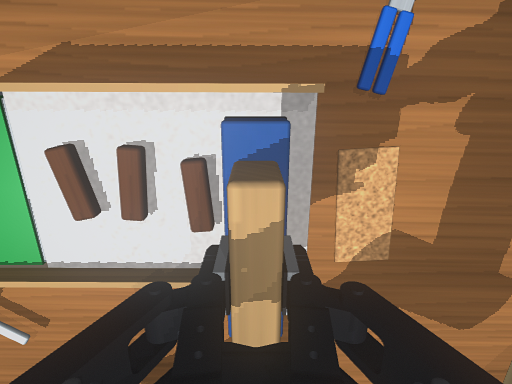

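The wrist view shows the scraper above the open end of the board. The far rail's inner edge at row 92 is 82 mm from the TCP, as expected. The nearest stick's edge at (214,230) is 18 mm ahead of the scraper face. Next I lower it.

Emit:
servo_tool --deltas '[{"delta_pos":[0.2,0,1.5],"spin":0},{"delta_pos":[0,0,1.5],"spin":0},{"delta_pos":[0,0,1.5],"spin":0},{"delta_pos":[0,0,0.8],"spin":0},{"delta_pos":[0,0,0],"spin":0},{"delta_pos":[0,0,0],"spin":0},{"delta_pos":[0,0,0],"spin":0}]'

```text
time_s: 5.47
tcp_pos: [571.3, -176.5, 190.2]
orientation: [1.0, 0.01, 0.001, 0.0]
wrist_force: [0.9, -0.3, -1.4]
opening: 23.3
gripper_force: 62.0
```

Emit:
servo_tool --deltas '[{"delta_pos":[0,0,0.2],"spin":0},{"delta_pos":[0,0,0],"spin":0},{"delta_pos":[0,0,0],"spin":0}]'

```text
time_s: 5.72
tcp_pos: [571.2, -175.8, 187.9]
orientation: [1.0, 0.01, 0.0, 0.0]
wrist_force: [-0.7, 0.6, -1.8]
opening: 23.4
gripper_force: 62.0
```

Emit:
servo_tool --deltas '[{"delta_pos":[0,0,0.2],"spin":0},{"delta_pos":[0,0,0],"spin":0},{"delta_pos":[0,0,0],"spin":0}]'

```text
time_s: 5.97
tcp_pos: [570.7, -175.6, 185.2]
orientation: [1.0, 0.01, -0.0, -0.0]
wrist_force: [-0.0, -0.5, -1.6]
opening: 23.1
gripper_force: 62.0
```

Emit:
servo_tool --deltas '[{"delta_pos":[0,0,0.3],"spin":0},{"delta_pos":[0,0,0],"spin":0},{"delta_pos":[0,0,0],"spin":0}]'

```text
time_s: 6.22
tcp_pos: [570.6, -175.6, 181.9]
orientation: [1.0, 0.01, -0.0, -0.0]
wrist_force: [-0.4, -0.2, -1.3]
opening: 23.2
gripper_force: 62.0
```

Emit:
servo_tool --deltas '[{"delta_pos":[0,0,0.15],"spin":0},{"delta_pos":[0,0,0],"spin":0},{"delta_pos":[0,0,0],"spin":0}]'

```text
time_s: 6.47
tcp_pos: [570.7, -175.7, 180.6]
orientation: [1.0, 0.01, -0.0, -0.0]
wrist_force: [-0.3, -0.9, -1.3]
opening: 22.6
gripper_force: 62.0
```

Emit:
servo_tool --deltas '[{"delta_pos":[0,0,0.1],"spin":0},{"delta_pos":[0,0,0],"spin":0},{"delta_pos":[0,0,0],"spin":0}]'

```text
time_s: 6.72
tcp_pos: [570.8, -175.7, 179.7]
orientation: [1.0, 0.01, -0.0, -0.0]
wrist_force: [0.1, 0.0, -2.1]
opening: 22.9
gripper_force: 62.0
```

Emit:
servo_tool --deltas '[{"delta_pos":[0,-0.4,0]},{"delta_pos":[0,-0.75,0]},{"delta_pos":[0,-0.75,0]},{"delta_pos":[0,-0.75,0]},{"delta_pos":[0,-0.75,0]},{"delta_pos":[0,-0.75,0]},{"delta_pos":[0,-0.75,0]},{"delta_pos":[0,-0.75,0]},{"delta_pos":[0,-0.75,0]},{"delta_pos":[0,-0.75,0]}]'

```text
invalid input
```

Emit:
servo_tool --deltas '[{"delta_pos":[0,-0.75,0]},{"delta_pos":[0,-0.75,0]},{"delta_pos":[0,-0.75,0]},{"delta_pos":[0,-0.75,0]},{"delta_pos":[0,-0.75,0]},{"delta_pos":[0,-0.75,0]},{"delta_pos":[0,-0.75,0]},{"delta_pos":[0,-0.4,0]},{"delta_pos":[0,0,0]},{"delta_pos":[0,0,0]}]'

```text
invalid input
```

```bash
python3 - <<'E'
from h import *
s=arm.get_state();p=s['tcp_pos'];y=np.radians(1.2);d=p[:2]-[565,27]
print(s['time_s'],np.round(p,1),np.degrees(R.from_quat(s['orientation']).as_euler('xyz')),"station",d@[np.cos(y),np.sin(y)],d@[-np.sin(y),np.cos(y)],s['wrist_force'])
im=arm.get_image("wrist");cv2.imwrite("pics/w4.png",im[:,:,::-1])
E
```

```text
6.7167 [ 570.8 -175.7  179.7] [-1.79996894e+02  6.66471102e-03  1.15912053e+00] station 1.538937143600556 -202.77083866129692 [ 0.08653356  0.04685697 -2.05693028]
```

View pics/w4.png

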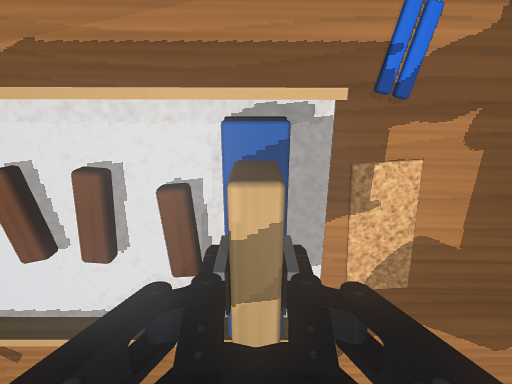

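The calls were refused because every row must include "spin". The scraper still stands behind the sticks, whose nearest is at (180,230). Now the sweep.

Emit:
servo_tool --deltas '[{"delta_pos":[0,-0.4,0],"spin":0},{"delta_pos":[0,-0.75,0],"spin":0},{"delta_pos":[0,-0.75,0],"spin":0},{"delta_pos":[0,-0.75,0],"spin":0},{"delta_pos":[0,-0.75,0],"spin":0},{"delta_pos":[0,-0.75,0],"spin":0},{"delta_pos":[0,-0.75,0],"spin":0},{"delta_pos":[0,-0.75,0],"spin":0},{"delta_pos":[0,-0.75,0],"spin":0},{"delta_pos":[0,-0.75,0],"spin":0}]'

```text
time_s: 7.6
tcp_pos: [569.4, -103.5, 179.8]
orientation: [1.0, 0.01, 0.0, 0.0]
wrist_force: [-0.6, 0.0, -1.4]
opening: 23.2
gripper_force: 62.0
```

Emit:
servo_tool --deltas '[{"delta_pos":[0,-0.75,0],"spin":0},{"delta_pos":[0,-0.75,0],"spin":0},{"delta_pos":[0,-0.75,0],"spin":0},{"delta_pos":[0,-0.75,0],"spin":0},{"delta_pos":[0,-0.75,0],"spin":0},{"delta_pos":[0,-0.75,0],"spin":0},{"delta_pos":[0,-0.75,0],"spin":0},{"delta_pos":[0,-0.4,0],"spin":0},{"delta_pos":[0,0,0],"spin":0},{"delta_pos":[0,0,0],"spin":0}]'

```text
time_s: 8.43
tcp_pos: [568.2, -47.4, 179.7]
orientation: [1.0, 0.01, -0.0, -0.0]
wrist_force: [-0.2, -0.4, -1.0]
opening: 23.0
gripper_force: 62.1
```

```bash
python3 - <<'E'
from h import *
s=arm.get_state();p=s['tcp_pos'];y=np.radians(1.2);d=p[:2]-[565,27]
print(s['time_s'],np.round(p,1),np.degrees(R.from_quat(s['orientation']).as_euler('xyz')),"station",d@[np.cos(y),np.sin(y)],d@[-np.sin(y),np.cos(y)],s['wrist_force'])
im=arm.get_image("wrist");cv2.imwrite("pics/w5.png",im[:,:,::-1])
E
```

```text
8.4333 [568.2 -47.4 179.7] [-1.79993947e+02  3.53218311e-03  1.18999937e+00] station 1.6631763660478067 -74.44176820877829 [-0.16187212 -0.39521417 -1.02635138]
```

View pics/w5.png

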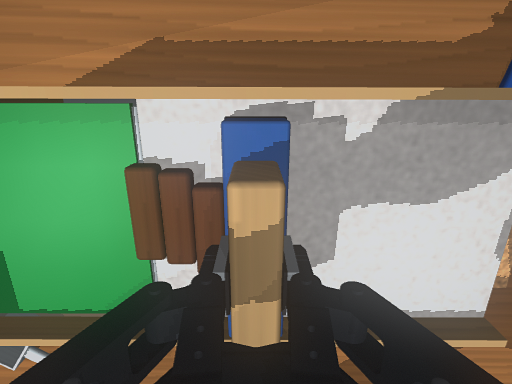

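The three sticks are lined up in front of the scraper, at columns 127–225, with the front one reaching the flap edge. I'll push 85 mm more.

Emit:
servo_tool --deltas '[{"delta_pos":[0,-0.4,0],"spin":0},{"delta_pos":[0,-0.75,0],"spin":0},{"delta_pos":[0,-0.75,0],"spin":0},{"delta_pos":[0,-0.75,0],"spin":0},{"delta_pos":[0,-0.75,0],"spin":0},{"delta_pos":[0,-0.75,0],"spin":0},{"delta_pos":[0,-0.75,0],"spin":0},{"delta_pos":[0,-0.75,0],"spin":0},{"delta_pos":[0,-0.75,0],"spin":0},{"delta_pos":[0,-0.75,0],"spin":0}]'

```text
time_s: 9.32
tcp_pos: [566.8, 24.6, 179.8]
orientation: [1.0, 0.01, 0.0, 0.0]
wrist_force: [0.2, -0.3, -1.5]
opening: 23.3
gripper_force: 62.0
```

Emit:
servo_tool --deltas '[{"delta_pos":[0,-0.7,0],"spin":0},{"delta_pos":[0,-0.4,0],"spin":0},{"delta_pos":[0,-0.2,0],"spin":0},{"delta_pos":[0,0,0],"spin":0},{"delta_pos":[0,0,0],"spin":0},{"delta_pos":[0,0.5,0],"spin":0},{"delta_pos":[0,1.5,0],"spin":0},{"delta_pos":[0,2,0],"spin":0},{"delta_pos":[0,0,0],"spin":0},{"delta_pos":[0,0,0],"spin":0}]'

```text
time_s: 10.15
tcp_pos: [567.4, -4.5, 179.8]
orientation: [1.0, 0.009, 0.0, -0.0]
wrist_force: [-0.5, -0.1, -1.4]
opening: 22.9
gripper_force: 62.1
```

```bash
python3 - <<'E'
from h import *
s=arm.get_state();p=s['tcp_pos'];y=np.radians(1.2);d=p[:2]-[565,27]
print(s['time_s'],np.round(p,1),"station",d@[np.cos(y),np.sin(y)],d@[-np.sin(y),np.cos(y)],s['wrist_force'])
ct=cam("wrist");im=arm.get_image("wrist");cv2.imwrite("pics/w6.png",im[:,:,::-1])
m=mask(im,[0,60,0],[14,255,130]);m[:,225:]=0;m[:115]=0;m[300:]=0
for c in cv2.findContours(m,cv2.RETR_EXTERNAL,cv2.CHAIN_APPROX_NONE)[0]:
    if cv2.contourArea(c)>200:
        q=(ray(ct,c[:,0],154)[:,:2]-[565,27])@np.array([[np.cos(y),-np.sin(y)],[np.sin(y),np.cos(y)]])
        print(q.min(0),q.max(0))
E
```

```text
10.15 [567.4  -4.5 179.8] station 1.7027229323707844 -31.510830938866505 [-0.47374859 -0.12827417 -1.43005299]
[-33.25827193  30.02493403] [36.02288777 67.56330478]
[-20.7544091   69.14970211] [40.44264729 86.85614443]
```

View pics/w6.png

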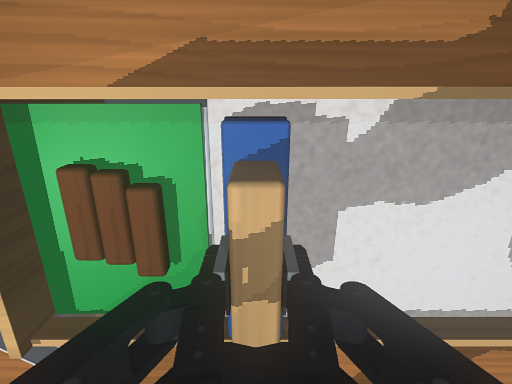

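The wrist view shows all three sticks on the green flap, at columns 57–168 and station y of about 30–87 mm. Next I lift the scraper and return it to the mat.

Emit:
servo_tool --deltas '[{"delta_pos":[0,0,-1.5],"spin":0},{"delta_pos":[0,0,-2.5],"spin":0},{"delta_pos":[0,0,-2.5],"spin":0},{"delta_pos":[0,1.4,0],"spin":0},{"delta_pos":[-0.8,3,0],"spin":0},{"delta_pos":[-0.8,3,0],"spin":0},{"delta_pos":[-0.8,3,0],"spin":0},{"delta_pos":[-0.8,3,0],"spin":0},{"delta_pos":[-0.8,3,0],"spin":0},{"delta_pos":[-0.8,3,0],"spin":0}]'

```text
time_s: 11.03
tcp_pos: [522.3, -199.3, 244.0]
orientation: [1.0, 0.01, -0.0, -0.0]
wrist_force: [-0.5, -0.6, -1.8]
opening: 23.1
gripper_force: 61.8
```

Emit:
servo_tool --deltas '[{"delta_pos":[-0.8,3,0],"spin":0},{"delta_pos":[-0.8,3,0],"spin":0},{"delta_pos":[-0.8,3,0],"spin":0},{"delta_pos":[-0.3,3,0],"spin":0},{"delta_pos":[0,1,0],"spin":0},{"delta_pos":[0,0,0],"spin":-2},{"delta_pos":[0,0,0],"spin":0},{"delta_pos":[0,0,0],"spin":0}]'

```text
time_s: 11.7
tcp_pos: [498.6, -328.2, 243.9]
orientation: [1.0, 0.027, -0.0, -0.001]
wrist_force: [0.0, 0.3, -1.7]
opening: 23.2
gripper_force: 62.1
```

```bash
python3 - <<'E'
from h import *
s=arm.get_state();print(s['time_s'],np.round(s['tcp_pos'],1),np.degrees(R.from_quat(s['orientation']).as_euler('xyz')))
for n in["scene","wrist"]:
    ct=cam(n);im=arm.get_image(n);cv2.imwrite(f"pics/{n}7.png",im[:,:,::-1])
    box=(120,260,225,335) if n=="scene" else None
    m=mask(im,[11,60,165],[19,170,255],box);m=cv2.morphologyEx(m,cv2.MORPH_CLOSE,np.ones((5,5)))
    print(n,rect(m,ct,4,300))
E
```

```text
11.7 [ 498.6 -328.2  243.9] [-1.79920760e+02  5.15343364e-02  3.10920963e+00]
scene [(array([ 499. , -329.5]), array([171.1,  81.4]), 4.5)]
wrist [(array([ 129.1, -518.2]), array([86.1, 21.2]), 42.0), (array([129.8,  66. ]), array([ 64.8, 138.3]), 131.9), (array([ 222.2, -341.7]), array([ 91.3, 105.2]), 95.1), (array([ 326.3, -439.8]), array([76.5, 27.3]), 49.6), (array([ 306.4, -640.8]), array([149.6, 138.2]), 67.4), (array([ 451.6, -640.8]), array([37.9, 28.7]), 79.2), (array([ 495.6, -653.8]), array([45. , 39.6]), 18.7), (array([ 383.8, -123.7]), array([205.3, 499.2]), 117.6), (array([ 506.4, -509.2]), array([ 67.5, 101.4]), 143.3), (array([ 561. , -538.8]), array([58.3, 28. ]), 89.6), (array([ 629.8, -427.4]), array([203.8, 338.4]), 137.8)]
```

The scene camera confirms the mat at (499,-329.5), sized 171 x 81 mm. Lowering.

Emit:
servo_tool --deltas '[{"delta_pos":[0,0.1,2],"spin":-0.7},{"delta_pos":[0,0,3],"spin":0},{"delta_pos":[0,0,3],"spin":0},{"delta_pos":[0,0,3],"spin":0},{"delta_pos":[0,0,3],"spin":0},{"delta_pos":[0,0,3],"spin":0},{"delta_pos":[0,0,2],"spin":0},{"delta_pos":[0,0,0.6],"spin":0},{"delta_pos":[0,0,0],"spin":0},{"delta_pos":[0,0,0],"spin":0}]'

```text
time_s: 12.63
tcp_pos: [499.7, -329.7, 49.5]
orientation: [0.999, 0.034, 0.0, 0.0]
wrist_force: [-0.1, 0.2, -0.8]
opening: 23.3
gripper_force: 62.0
```

Emit:
servo_tool --deltas '[{"delta_pos":[0,0,0.2],"spin":0},{"delta_pos":[0,0,0],"spin":0},{"delta_pos":[0,0,0],"spin":0}]'

```text
time_s: 12.88
tcp_pos: [500.0, -330.5, 48.5]
orientation: [0.999, 0.034, 0.001, 0.001]
wrist_force: [0.2, 0.3, -1.1]
opening: 23.3
gripper_force: 62.0
```

Emit:
servo_tool --deltas '[{"delta_pos":[0,0,0.2],"spin":0},{"delta_pos":[0,0,0],"spin":0},{"delta_pos":[0,0,0],"spin":0}]'

```text
time_s: 13.13
tcp_pos: [498.9, -329.8, 45.0]
orientation: [0.999, 0.034, 0.0, 0.0]
wrist_force: [-0.3, 0.4, -0.6]
opening: 23.0
gripper_force: 62.0
```

Emit:
servo_tool --deltas '[{"delta_pos":[0,0,0.2],"spin":0},{"delta_pos":[0,0,0],"spin":0},{"delta_pos":[0,0,0],"spin":0}]'

```text
time_s: 13.38
tcp_pos: [499.3, -330.0, 43.3]
orientation: [0.999, 0.034, 0.0, 0.0]
wrist_force: [-0.5, 0.2, 2.2]
opening: 23.3
gripper_force: 62.3
```

Emit:
servo_tool --deltas '[{"delta_pos":[0,0,0.1],"spin":0},{"delta_pos":[0,0,0],"spin":0},{"delta_pos":[0,0,0],"spin":0}]'

```text
time_s: 13.63
tcp_pos: [499.3, -330.0, 43.2]
orientation: [0.999, 0.034, 0.0, 0.0]
wrist_force: [-1.7, 1.0, 7.8]
opening: 23.0
gripper_force: 63.1
```

Contact, so the scraper is standing. Release and lift.

Emit:
servo_tool --deltas '[{"delta_pos":[0,0,-0.1],"spin":0},{"delta_pos":[0,0,0],"spin":0},{"delta_pos":[0,0,0],"spin":0},{"delta_pos":[0,0,0],"spin":0},{"delta_pos":[0,0,0],"spin":0},{"delta_pos":[0,0,0],"spin":0},{"delta_pos":[0,0,0],"spin":0},{"delta_pos":[0,0,0],"spin":0},{"delta_pos":[0,0,0],"spin":0},{"delta_pos":[0,0,0],"spin":0}]' --fingers 0

```text
time_s: 14.47
tcp_pos: [499.0, -329.7, 42.8]
orientation: [0.999, 0.034, -0.0, -0.0]
wrist_force: [0.3, 1.0, -0.3]
opening: 85.4
gripper_force: 0.0
```

Emit:
servo_tool --deltas '[{"delta_pos":[0,0,-1],"spin":0},{"delta_pos":[0,0,-2],"spin":0},{"delta_pos":[0,0,-3],"spin":0},{"delta_pos":[0,0,-3],"spin":0},{"delta_pos":[0,0,-3],"spin":0},{"delta_pos":[0,0,-4],"spin":0},{"delta_pos":[0,0,-4],"spin":0},{"delta_pos":[0,0,-2],"spin":0},{"delta_pos":[0,0,0],"spin":0},{"delta_pos":[0,0,0],"spin":0}]'

```text
time_s: 15.3
tcp_pos: [499.9, -330.4, 265.8]
orientation: [0.999, 0.034, 0.002, 0.002]
wrist_force: [-0.5, -0.1, -0.9]
opening: 85.4
gripper_force: 0.0
```

```bash
python3 - <<'E'
from h import *
s=arm.get_state();print(s['time_s'],np.round(s['tcp_pos'],1),np.degrees(R.from_quat(s['orientation']).as_euler('xyz')),s['opening'],s['wrist_force'])
ct=cam("wrist");im=arm.get_image("wrist");cv2.imwrite("pics/w8.png",im[:,:,::-1])
print("blue",rect(mask(im,[105,120,40],[130,255,255]),ct,34,200))
ct=cam("top");im=arm.get_image("top");cv2.imwrite("pics/t8.png",im[:,:,::-1])
print("pad",rect(mask(im,[0,0,0],[180,255,50],(115,160,155,200)),ct,108))
E
```

```text
15.3 [ 499.9 -330.4  265.8] [179.80495875  -0.22021864   3.85990509] 85.37476975982075 [-0.54176022 -0.08990529 -0.88574168]
blue [(array([ 497.8, -329.8]), array([138. ,  33.9]), 3.4), (array([ 663.8, -326.8]), array([14.5, 38.4]), 167.9), (array([ 665.1, -308.1]), array([14.4, 32.7]), 167.7)]
pad [(array([560.6, 256.4]), array([57.8, 58.6]), 91.3)]
```

The scraper stands on the mat at (498,-330). Now I close the fingers and go above the pedal pad, at about (560,258).

Emit:
servo_tool --deltas '[{"delta_pos":[0.5,-2.9,0],"spin":0},{"delta_pos":[0.5,-2.9,0],"spin":0},{"delta_pos":[0.5,-2.9,0],"spin":0},{"delta_pos":[0.5,-2.9,0],"spin":0},{"delta_pos":[0.5,-2.9,0],"spin":0},{"delta_pos":[0.5,-2.9,0],"spin":0},{"delta_pos":[0.5,-2.9,0],"spin":0},{"delta_pos":[0.5,-2.9,0],"spin":0},{"delta_pos":[0.5,-2.9,0],"spin":0},{"delta_pos":[0.5,-2.9,0],"spin":0}]' --fingers 255

```text
time_s: 16.23
tcp_pos: [527.6, -35.3, 260.2]
orientation: [0.999, 0.034, -0.002, -0.0]
wrist_force: [0.5, 1.2, 0.3]
opening: 0.0
gripper_force: 0.0
```

Emit:
servo_tool --deltas '[{"delta_pos":[0.5,-2.9,0],"spin":0},{"delta_pos":[0.5,-2.9,0],"spin":0},{"delta_pos":[0.5,-2.9,0],"spin":0},{"delta_pos":[0.5,-2.9,0],"spin":0},{"delta_pos":[0.5,-2.9,0],"spin":0},{"delta_pos":[0.5,-2.9,0],"spin":0},{"delta_pos":[0.5,-2.9,0],"spin":0},{"delta_pos":[0.5,-2.9,0],"spin":0},{"delta_pos":[0.5,-2.9,0],"spin":0},{"delta_pos":[0.5,-2.9,0],"spin":2.7}]'

```text
time_s: 17.07
tcp_pos: [558.1, 256.6, 259.8]
orientation: [1.0, 0.01, -0.002, 0.001]
wrist_force: [0.1, 1.2, -0.3]
opening: -0.0
gripper_force: 0.0
```

Emit:
servo_tool --deltas '[{"delta_pos":[0,0,0],"spin":0},{"delta_pos":[0,0,0],"spin":0},{"delta_pos":[0,0,0],"spin":0}]'

```text
time_s: 17.32
tcp_pos: [558.5, 255.0, 260.6]
orientation: [1.0, 0.011, -0.002, 0.001]
wrist_force: [-0.3, 0.1, -0.3]
opening: 0.3
gripper_force: 0.0
```

```bash
python3 - <<'E'
from h import *
s=arm.get_state();print(s['time_s'],np.round(s['tcp_pos'],1),np.degrees(R.from_quat(s['orientation']).as_euler('xyz')),s['opening'],s['wrist_force'])
ct=cam("wrist");im=arm.get_image("wrist");cv2.imwrite("pics/w9.png",im[:,:,::-1])
E
```

```text
17.3167 [558.5 255.  260.6] [179.88028685   0.22296196   1.20993401] 0.26856454980770184 [-0.32985379  0.11216915 -0.26643054]
```

View pics/w9.png

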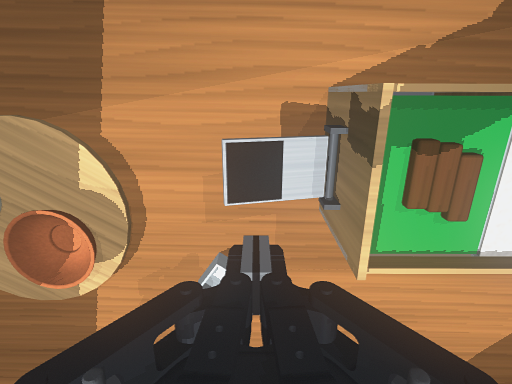

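The wrist view shows the pad centred at (254,171), about 4 mm ahead of the TCP and otherwise under it. The sticks are still on the flap. Next I descend and press.

Emit:
servo_tool --deltas '[{"delta_pos":[0.4,-0.3,2],"spin":0},{"delta_pos":[0,0,3],"spin":0},{"delta_pos":[0,0,3],"spin":0},{"delta_pos":[0,0,3],"spin":0},{"delta_pos":[0,0,2],"spin":0},{"delta_pos":[0,0,1],"spin":0},{"delta_pos":[0,0,0],"spin":0},{"delta_pos":[0,0,0],"spin":0}]'

```text
time_s: 18.03
tcp_pos: [563.8, 257.9, 122.8]
orientation: [1.0, 0.01, -0.0, 0.0]
wrist_force: [0.8, -0.4, -0.2]
opening: 0.0
gripper_force: 0.0
```

Emit:
servo_tool --deltas '[{"delta_pos":[0,0,0.5],"spin":0},{"delta_pos":[0,0,0.5],"spin":0},{"delta_pos":[0,0,0.5],"spin":0},{"delta_pos":[0,0,0.5],"spin":0},{"delta_pos":[0,0,0.5],"spin":0},{"delta_pos":[0,0,0.5],"spin":0},{"delta_pos":[0,0,0],"spin":0},{"delta_pos":[0,0,0],"spin":0}]'

```text
time_s: 18.7
tcp_pos: [565.0, 261.3, 95.1]
orientation: [1.0, 0.01, 0.002, -0.002]
wrist_force: [-2.8, 3.8, 7.6]
opening: -0.0
gripper_force: 3.7
```

Emit:
servo_tool --deltas '[{"delta_pos":[0,0,0.5],"spin":0},{"delta_pos":[0,0,0.5],"spin":0},{"delta_pos":[0,0,0.5],"spin":0},{"delta_pos":[0,0,0.5],"spin":0},{"delta_pos":[0,0,0.5],"spin":0},{"delta_pos":[0,0,0.3],"spin":0},{"delta_pos":[0,0,0],"spin":0},{"delta_pos":[0,0,0],"spin":0}]'

```text
time_s: 19.37
tcp_pos: [565.2, 260.4, 68.9]
orientation: [1.0, 0.01, 0.001, -0.001]
wrist_force: [-5.4, 0.6, 17.0]
opening: -0.1
gripper_force: 8.5
```

Emit:
servo_tool --deltas '[{"delta_pos":[0,0,0.3],"spin":0},{"delta_pos":[0,0,0.2],"spin":0},{"delta_pos":[0,0,0],"spin":0},{"delta_pos":[0,0,0],"spin":0}]'

```text
time_s: 19.7
tcp_pos: [565.2, 259.6, 64.4]
orientation: [1.0, 0.01, 0.001, -0.0]
wrist_force: [-5.5, -1.9, 19.0]
opening: -0.1
gripper_force: 9.2
```

Emit:
servo_tool --deltas '[{"delta_pos":[0,0,0.2],"spin":0},{"delta_pos":[0,0,0],"spin":0},{"delta_pos":[0,0,0],"spin":0}]'

```text
time_s: 19.95
tcp_pos: [565.3, 259.3, 62.9]
orientation: [1.0, 0.01, 0.001, -0.0]
wrist_force: [-6.7, -3.1, 21.0]
opening: -0.2
gripper_force: 10.0
```

Emit:
servo_tool --deltas '[{"delta_pos":[0,0,0.15],"spin":0},{"delta_pos":[0,0,0],"spin":0},{"delta_pos":[0,0,0],"spin":0}]'

```text
time_s: 20.2
tcp_pos: [565.3, 259.3, 62.7]
orientation: [1.0, 0.01, 0.001, -0.0]
wrist_force: [-9.3, -4.2, 27.6]
opening: 0.0
gripper_force: 13.0
```

The force rises without further travel, so the pedal is at its stop. I'll hold about 2 s, then look.

Emit:
servo_tool --deltas '[{"delta_pos":[0,0,0],"spin":0},{"delta_pos":[0,0,0],"spin":0},{"delta_pos":[0,0,0],"spin":0},{"delta_pos":[0,0,0],"spin":0},{"delta_pos":[0,0,0],"spin":0},{"delta_pos":[0,0,0],"spin":0},{"delta_pos":[0,0,0],"spin":0},{"delta_pos":[0,0,0],"spin":0},{"delta_pos":[0,0,0],"spin":0},{"delta_pos":[0,0,0],"spin":0}]'

```text
time_s: 21.03
tcp_pos: [565.3, 259.3, 62.7]
orientation: [1.0, 0.01, 0.001, -0.0]
wrist_force: [-9.5, -4.2, 27.6]
opening: -0.3
gripper_force: 13.0
```

Emit:
servo_tool --deltas '[{"delta_pos":[0,0,0],"spin":0},{"delta_pos":[0,0,0],"spin":0},{"delta_pos":[0,0,0],"spin":0},{"delta_pos":[0,0,0],"spin":0},{"delta_pos":[0,0,0],"spin":0},{"delta_pos":[0,0,0],"spin":0},{"delta_pos":[0,0,0],"spin":0},{"delta_pos":[0,0,0],"spin":0},{"delta_pos":[0,0,0],"spin":0},{"delta_pos":[0,0,0],"spin":0}]'

```text
time_s: 21.87
tcp_pos: [565.3, 259.3, 62.7]
orientation: [1.0, 0.01, 0.001, -0.0]
wrist_force: [-8.7, -4.5, 28.4]
opening: 0.2
gripper_force: 13.0
```

```bash
python3 - <<'E'
from h import *
print(arm.get_state()['wrist_force'])
a=arm.get_image("top")[125:225,110:350];b=arm.get_image("scene")[100:260,190:350]
a=cv2.resize(a,None,fx=2,fy=2);b=cv2.resize(b,None,fx=2,fy=2)
o=np.zeros((520,480,3),np.uint8);o[:200,:480]=a;o[200:520,:320]=b
cv2.imwrite("pics/h10.png",np.ascontiguousarray(o[:,:,::-1]))
E
```

```text
[-8.72458297 -4.5461471  28.35567318]
```

View pics/h10.png

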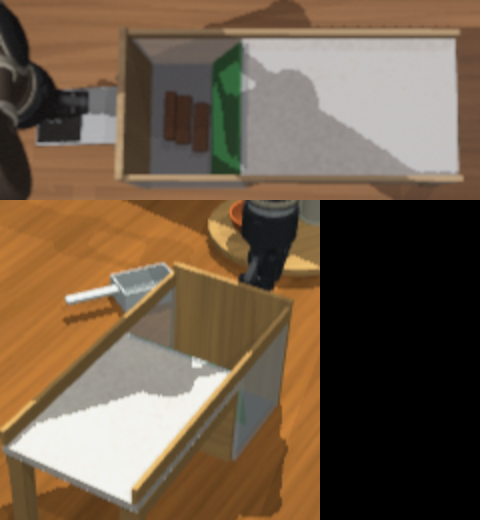

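The flap hangs open, and all three sticks lie on the bin floor at (170,117), (184,119) and (201,127) in the crop. I'll release the pedal gently.

Emit:
servo_tool --deltas '[{"delta_pos":[0,0,-0.5],"spin":0},{"delta_pos":[0,0,-0.7],"spin":0},{"delta_pos":[0,0,-0.7],"spin":0},{"delta_pos":[0,0,-0.7],"spin":0},{"delta_pos":[0,0,-0.7],"spin":0},{"delta_pos":[0,0,-0.7],"spin":0},{"delta_pos":[0,0,-0.7],"spin":0},{"delta_pos":[0,0,-0.7],"spin":0},{"delta_pos":[0,0,-1],"spin":0},{"delta_pos":[0,0,-1],"spin":0}]'

```text
time_s: 22.8
tcp_pos: [563.0, 258.7, 130.4]
orientation: [1.0, 0.01, -0.001, 0.0]
wrist_force: [0.5, -0.2, -0.9]
opening: -0.1
gripper_force: 0.0
```

Emit:
servo_tool --deltas '[{"delta_pos":[0,0,-2],"spin":0},{"delta_pos":[0,0,-3],"spin":0},{"delta_pos":[0,0,-3],"spin":0},{"delta_pos":[0,0,-3],"spin":0},{"delta_pos":[0,0,-2],"spin":0},{"delta_pos":[0,0,0],"spin":0},{"delta_pos":[0,0,0],"spin":0},{"delta_pos":[0,0,0],"spin":0},{"delta_pos":[0,0,0],"spin":0},{"delta_pos":[0,0,0],"spin":0}]'

```text
time_s: 23.63
tcp_pos: [562.4, 258.3, 257.9]
orientation: [1.0, 0.01, -0.002, 0.001]
wrist_force: [-0.3, -1.1, -0.1]
opening: -0.1
gripper_force: 0.0
```

```bash
python3 - <<'E'
from h import *
s=arm.get_state();print(s['time_s'],s['tcp_pos'],s['wrist_force'])
ct=cam("top");im=arm.get_image("top")
print("green",rect(mask(im,[50,120,40],[80,255,255],(165,135,240,215)),ct,140))
print("blue",rect(mask(im,[105,120,50],[130,255,255],(350,180,390,250)),ct,34))
ct=cam("wrist");w=arm.get_image("wrist")
cv2.imwrite("pics/w11.png",w[:,:,::-1])
for n,f in(("before","pics/w9.png"),):
    b=cv2.imread(f)[:,:,::-1].copy();print("dark in pedal region",[int((mask(q,[0,0,0],[180,255,70],(200,120,320,215))>0).sum()) for q in(b,w)])
    print("pad now @108",rect(mask(w,[0,0,0],[180,110,70],(180,100,300,225)),ct,108,300))
E
```

```text
23.6333 [562.39301559 258.33112522 257.89219601] [-0.27923897 -1.05486307 -0.09978041]
green [(array([563.2,  89.1]), array([146.6, 117.2]), 1.2)]
blue [(array([ 437.4, -333.4]), array([15. , 30.3]), 91.3), (array([ 532.3, -323.4]), array([33.1, 64.7]), 179.4)]
dark in pedal region [2474, 2493]
pad now @108 [(array([560. , 255.4]), array([65.6, 56.3]), 1.7)]
```

The flap is closed, with the same green outline as at the start. The pedal is back up, the sticks are in the bin and the arm is clear.

```bash
python3 -c "
from bench import arm
print(arm.close_job())"
```

```text
the job is handed in; nothing more can be done
None
```

The job is handed in at about 24 s: the three sticks lie in the bin, the scraper stands on its mat, the pedal is up with the flap closed, and the arm never went near the scoop or the clipper.

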